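# Power up the laser cutter's switch boxes in order

### The arm

A 6-joint arm with a two-finger parallel gripper is mounted at the origin on a cart in front of the work surface, level with it; the furniture and walls round the work are solid. World frame = base frame: x ahead of the robot, y to its left, z up, the work surface at z = 0. Lengths are in m, angles in degrees, forces in N, time in s.
With the tool pointing down it reaches from about 0.3 to 0.85 m from the base axis. Payload 5.4 kg.
Tool frame: the origin (TCP) lies at the very end of the fingers, on their centre line; the grasp point (between the pads) lies 19 mm behind it; z points along the fingers, y is the direction in which the jaws open and shut (so a half turn about z gives the same grasp; the last joint's range is limited). The gripper opens to 85 mm and grips with 20 to 120 N. Pads are 22 mm wide; open, the fingers measure 114 mm over their backs; the gripper's body (76 mm by 85 mm) begins 54 mm behind the grasp point. The pads swing forward as they close: fully open they stand 13 mm farther back than shut.
Start: joints at [60.785, 9.076, 91.501, -0, 79.423, -12.038], TCP at [0.17, 0.549, 0.231] pointing down, gripper open.
Joint ranges: [-166.64, 166.64], [-54.1, 131.32], [10.49, 154.53], [-73.88, 253.88], [9.74, 151.15], [-171.62, 171.62]. Speed limits (degrees/s): [147.25, 147.25, 180, 180, 180, 180].

### API

Orientations are given as [roll, pitch, yaw] about the fixed x, y, z axes, in that order (R = Rz(yaw) Ry(pitch) Rx(roll)).
In Python, from station import robot, vision gives the robot as it stands. The module is installed in compiled form; this text tells all that it offers.
- The arm moves only by the shell command python3 -m crank 'ROWS' [FORCE]. ROWS is JSON, a list that holds one entry, the list of rows, each a list of 7 numbers: the shift along the world's x, y, z in cm, then the turn, a rotation vector about the world's x, y, z in rad, then the gripper command: -1 is shut, 1 is fully open, values between are in proportion. In form: [[[x, y, z, rx, ry, rz, gripper], ...]]. A call has 1 to 8 rows; each row is the pose to reach, as a shift and turn from the pose measured when the call began; what a row does not reach only later rows make up. A row lasts 1/12 s, in which the tool goes at most 41.7 mm and 7.16 degrees, less where a joint would pass 70% of its speed; a pose out of reach is approached as far as the arm can. A call with a gripper value outside its range is refused whole. The fingers move at their own pace and stop on an object; FORCE is the grip in N (left out, the last holds). Time passes only in rows, so rows that repeat a pose let the fingers close. It gives the time, the measured TCP pose, the force and the opening at its end, in the units of the state.
- robot.observe(): the state, without advancing time (a new reading comes with each control period).
- vision.camera(name): name is "scene" or "top" or "wrist"; returns the picture (480x640x3 uint8, blue, green, red); there is no depth.
- vision.camera_params(name): a dict with "vfov" (degrees; the focal length in pixels is half the picture's height over the tangent of half this angle, whatever the lens; pixels are square), "cx", "cy" (the principal point, pixels), "position" and "rotation" of the camera in the world. Camera axes: x right, y down, z forward; pixel columns grow to the right and rows downward; lengths in m; the calibration is good to about 2 mm. A picture is of the moment at which its call begins: read the wrist's pose just before it. camera_params takes no time and is no camera call; for the wrist camera it gives the pose at the moment of the call.
- robot.close_job(): hands the job in, once; it reports no verdict.
The state is a dict: "time_s": time; "qpos": joint angles; "dq": joint speeds; "joint_torque": joint torques, N m; "position": TCP position; "tcp_rot": TCP orientation; "wrist_force": force on the tool from outside, world axes, zero at the start; "ft_torque": the same for the moment, N m; "finger_gap": finger opening in m.
Only numpy, scipy, OpenCV 4.12 (cv2) and the standard library are available. Lean on these libraries where they do the work, as an engineer would, in place of code of your own. Each camera call takes 0.05 s, during which the arm holds its last target. There are 200 camera calls.

### The job

Bring the laser cutter's equipment up in the right order on the loose cordless switch boxes, pressing with the closed fingers: first rock the black main switch fully over to its white-striped end, then push the blue extraction button fully in, then push the green air button fully in; each stays where it is pushed. Do not press the red stop button. Nothing is to be picked up: leave the boxes and everything else standing where they are.

Things in the scene. Friction and masses are not known exactly. Their poses are not given: they have to be found in the camera images.
- main_box: the main switch box: loose grey-lidded box, 96 mm (its x) by 76 mm (its y), lid 40 mm above the bench, about 0.6 kg, on rubber feet; a black rocker 60 mm long (along x) and 33 mm wide sits in its lid; origin at the centre of its underside, z up. The white stripe is across the rocker's +x end
- main_on_pad (a point): point on top of the white-striped half of the rocker, in the middle of its width, 20 mm from the rocker's hinge line (which lies across the middle of the box); it moves with the rocker: about 55 mm above the bench when off, 49 mm when fully on
- main_rocker (a joint): angle of the rocker, rad: 0 = off (striped end up), 0.30 = fully on (striped half level, other end up); pushing the striped half down at the pad point takes about 3 N; no spring, it stays where it is left
- blue_box: box of the extraction button: loose grey-lidded switch box, 76 x 76 mm, lid 40 mm above the bench, about 0.6 kg, on rubber feet; origin at the centre of its underside, z up
- blue_button_top (a point): centre of the top face of the round blue button, 32 mm across, in the middle of its box; 52 mm above the bench when out, 44 mm when fully in (the steel collar round it is then 1 mm lower)
- blue_button (a joint): how far the blue button is pushed in, m: 0 = out, 0.008 = fully in; pushed straight down it moves against about 3 N of friction, has no spring and stays where it is left
- green_box: box of the air-assist button: loose grey-lidded switch box, 76 x 76 mm, lid 40 mm above the bench, about 0.6 kg, on rubber feet; origin at the centre of its underside, z up
- green_button_top (a point): centre of the top face of the round green button, 32 mm across, in the middle of its box; 52 mm above the bench when out, 44 mm when fully in (the steel collar round it is then 1 mm lower)
- green_button (a joint): how far the green button is pushed in, m: 0 = out, 0.008 = fully in; pushed straight down it moves against about 3 N of friction, has no spring and stays where it is left
- red_box: the stop box, not to be used: same size as the blue and green boxes but with a yellow lid and a red mushroom head 38 mm across, its top 57 mm above the bench; origin at the centre of its underside, z up
- red_button (a joint): how far the red mushroom is pushed in, m: 0 = out, as it must stay; 0.008 = fully in
- gauge_block: bystander: ground steel block 25 x 75 x 25 mm; origin at the centre of its underside
- tin_can: bystander: round light grey tin, 57 mm across, 49 mm high; origin at the centre of its underside
- loupe: bystander: round black loupe, 40 mm across, 34 mm high; origin at the centre of its underside
- clear_tape: bystander: small beige tape roll lying flat, 55 mm across, 18 mm high; origin at the centre of its underside
There are look-alikes about, which are no part of the job. What is shaped like the blue_box but pink is not meant. Leave any orange look-alike of the green_box alone.

How it is judged:
By the outcome, as a careful person would: the job done as asked, in the order asked, and still so for the second after the job is handed in, with the robot touching nothing.
It also fails if it takes over 42 s, if anything falls off the work surface, if the arm or the gripper's body presses on something with over 40 N, if the wrist force passes 120 N, or if a joint passes its speed limit or range.

## Working session

There is one attempt and no reset: what is moved stays moved. The work goes in short steps, Python scripts to look and compute and a shell command to move; the robot and the scene stay as the last step left them, time stands still between calls to the robot, and variables do not carry over. Pictures are saved under pics/ and viewed, about 8 in all and at most 12, crops included, and the job is handed in when it is done.

```bash
mkdir -p pics
python3 - <<'E'
from station import robot, vision
import cv2
s=robot.observe();print(s['time_s'],s['position'],s['tcp_rot'],s['finger_gap'],s['wrist_force'])
for n in('top','scene'):
    cv2.imwrite(f'pics/{n}0.png',vision.camera(n)); print(n,vision.camera_params(n))
E
```

```text
0.0 [0.16952592 0.54877975 0.23025891] [-1.79887623e+02 -2.47245956e-02  1.62822188e+02] 0.08543172445641685 [ 0.33163184 -0.34717007 -0.56279009]
top {'vfov': 54.51323367310446, 'cx': 317.95696629094306, 'cy': 232.53699587892967, 'position': array([ 0.25212458, -0.0433194 ,  1.29116599]), 'rotation': array([-165.63635502,    0.24872429,  -95.63237546])}
scene {'vfov': 50.43122635865845, 'cx': 324.76905832515604, 'cy': 242.84756016910822, 'position': array([-0.00800038, -0.64485387,  0.91535986]), 'rotation': array([-135.95016905,   -0.64247833,  -43.2427396 ])}
```

View pics/top0.png

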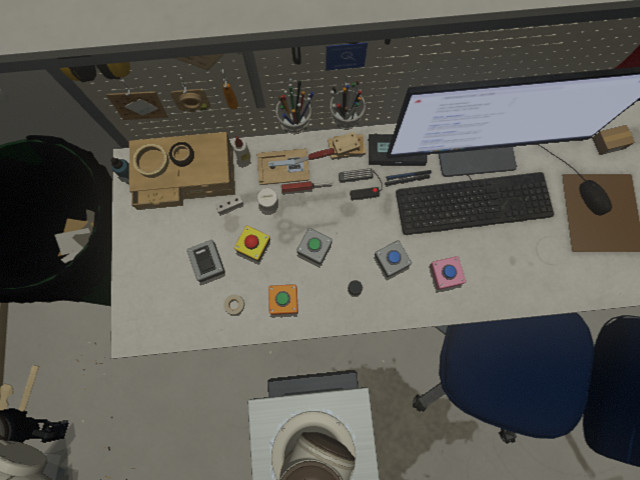

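View pics/scene0.png

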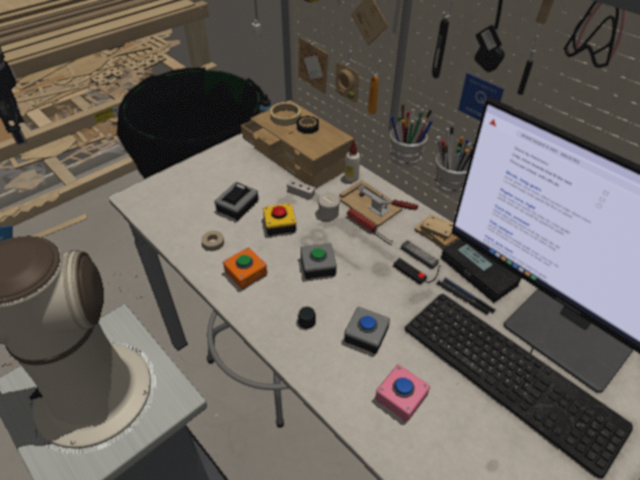

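The top view shows these candidates:
- Green buttons: the grey box at (314,245) and the orange box at (283,299). The grey one is meant.
- Blue buttons: the grey box at (394,258) and the pink box at (449,272). The grey one is meant.
- The main switch is at (206,260), and the red stop at (252,243) sits right beside it.

Next I'll measure these and confirm them in one enlarged crop.

```bash
cat > h.py <<'E'
import numpy as np, cv2
from scipy.spatial.transform import Rotation as R
from station import robot, vision
def ray(p,uv):
    f=240/np.tan(np.radians(p['vfov']/2))
    d=R.from_euler('xyz',p['rotation'],degrees=True).as_matrix()@np.array([(uv[0]-p['cx'])/f,(uv[1]-p['cy'])/f,1])
    return np.array(p['position']),d
def plane(p,uv,z):
    o,d=ray(p,uv); return o+d*(z-o[2])/d[2]
def tri(rs):
    A=0;b=0
    for o,d in rs:
        d=d/np.linalg.norm(d);M=np.eye(3)-np.outer(d,d);A=A+M;b=b+M@o
    return np.linalg.solve(A,b)
def blobs(img,lo,hi,amin,box):
    m=cv2.inRange(cv2.cvtColor(img,cv2.COLOR_BGR2HSV),lo,hi)
    n,_,st,c=cv2.connectedComponentsWithStats(m)
    return [(c[i].round(1),int(st[i,4])) for i in range(1,n) if st[i,4]>=amin and box[0]<c[i][0]<box[2] and box[1]<c[i][1]<box[3]]
E
python3 - <<'E'
from h import *
T=cv2.imread('pics/top0.png');S=cv2.imread('pics/scene0.png')
pt,ps=vision.camera_params('top'),vision.camera_params('scene')
for n,lo,hi in (('blue',(105,120,60),(125,255,255)),('green',(60,100,40),(90,255,255)),('red',(0,170,80),(4,255,255))):
    for nm,im,p,box in(('top',T,pt,(180,220,480,320)),('scene',S,ps,(200,180,440,420))):
        for c,a in blobs(im,lo,hi,40,box): print(n,nm,c,a,plane(p,c,.052 if n!='red' else .057).round(4))
a=cv2.resize(T[225:315,180:300],None,fx=4,fy=4,interpolation=cv2.INTER_CUBIC)
b=cv2.resize(T[225:295,290:410],None,fx=3,fy=3,interpolation=cv2.INTER_CUBIC)
c=cv2.resize(S[175:225,205:265],None,fx=5,fy=5,interpolation=cv2.INTER_CUBIC)
o=np.zeros((600,800,3),np.uint8);o[:360,:480]=a;o[362:572,:360]=b;o[340:590,490:790]=c
cv2.imwrite('pics/crop1.png',o)
E
```

```text
blue top [393.9 256.6] 102 [ 0.4811 -0.2672  0.052 ]
blue top [449.6 271. ] 105 [ 0.4272 -0.4104  0.052 ]
blue scene [367.3 322.4] 164 [ 0.48   -0.2674  0.052 ]
blue scene [403.5 385.9] 206 [ 0.4256 -0.4113  0.052 ]
green top [314.1 243.7] 94 [ 0.5382 -0.0555  0.052 ]
green top [282.1 298. ] 104 [0.3996 0.0431 0.052 ]
green scene [317.8 253.1] 113 [ 0.5368 -0.0562  0.052 ]
green scene [243.9 260.7] 105 [0.3972 0.0404 0.052 ]
red top [250.7 240.9] 113 [0.562  0.1156 0.057 ]
red scene [278.8 211.1] 88 [0.559  0.1111 0.057 ]
```

View pics/crop1.png

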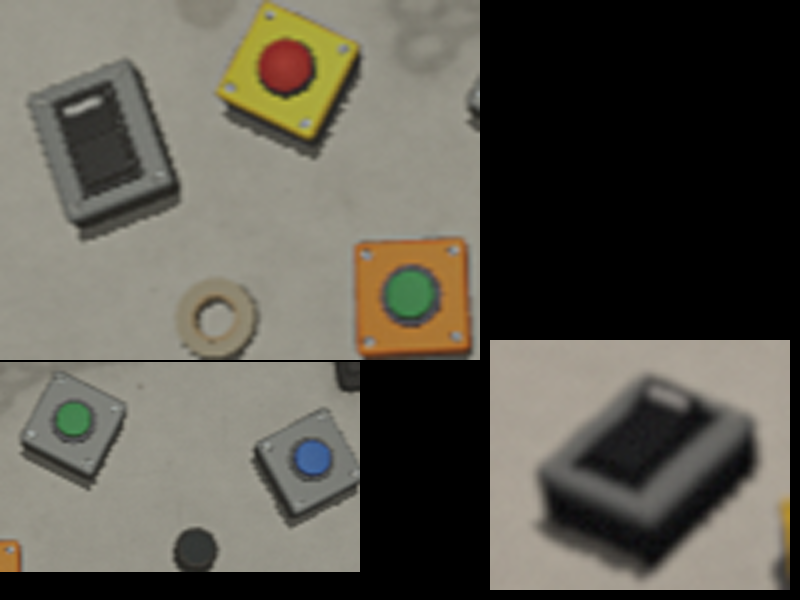

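The crop confirms the two grey-lidded boxes with the green and blue buttons. On the main box the white stripe is at its upper end, around pixel (200,251), and the rocker is off.

Run:
```python
from h import *
pt,ps=vision.camera_params('top'),vision.camera_params('scene')
T=cv2.imread('pics/top0.png');S=cv2.imread('pics/scene0.png')
c=[plane(pt,(180+u/4-.4,225+v/4-.4),.04)[:2] for u,v in((30,100),(127,60),(178,183),(78,225))]
c=np.array(c);print(c.round(4),[np.linalg.norm(c[i]-c[i-1]).round(3) for i in range(4)])
q=[plane(ps,(205+u/5-.4,175+v/5-.4),.04)[:2] for u,v in((645,375),(755,425),(650,525),(540,470)) for u,v in[(u-490,v-340)]]
q=np.array(q);print(q.round(4),q.mean(0))
C=c.mean(0);d=(c[0]+c[1]-c[2]-c[3]);d/=np.linalg.norm(d)
print('centre',C,'yaw',np.degrees(np.arctan2(d[1],d[0])))
rs=[]
for im,p,b in((T,pt,(190,243,212,258)),(S,ps,(232,180,250,195))):
    g=cv2.cvtColor(im,cv2.COLOR_BGR2GRAY)[b[1]:b[3],b[0]:b[2]].astype(float)
    m=np.clip(g-145,0,None);ys,xs=np.mgrid[b[1]:b[3],b[0]:b[2]]
    uv=((m*xs).sum()/m.sum(),(m*ys).sum()/m.sum());rs.append(ray(p,uv));print(uv,g.max(),plane(p,uv,.057))
print('stripe tri',tri(rs)); print('pad',C+.02*d,'20-25mm')
for a,b in(((393.9,256.6),(367.3,322.4)),((314.1,243.7),(317.8,253.1))):
    print(tri([ray(pt,a),ray(ps,b)]))
```

```text
[[0.559  0.2935]
 [0.5807 0.2259]
 [0.4912 0.1949]
 [0.4692 0.2636]] [np.float64(0.095), np.float64(0.071), np.float64(0.095), np.float64(0.072)]
[[0.5598 0.2955]
 [0.5778 0.2227]
 [0.4904 0.1968]
 [0.4737 0.2693]] [0.5254149  0.24605339]
centre [0.52504787 0.24448787] yaw 18.73242835181718
(np.float64(196.14785992217898), np.float64(246.69260700389106)) 160.0 [0.56051138 0.26418954 0.057     ]
(np.float64(243.25190839694656), np.float64(181.43184296619413)) 165.0 [0.56407693 0.26414241 0.057     ]
stripe tri [0.56159501 0.26314953 0.05844832]
pad [0.54398844 0.25091085] 20-25mm
[ 0.48093689 -0.26711466  0.05098444]
[ 0.53813519 -0.05534993  0.05059004]
```

The main pad is at about (0.545, 0.251) and the box yaw is 18.7°. I'll shut the fingers, turn the tool +36° to line up with the rocker, and travel there staying high.

```bash
python3 -m crank '[[[3.5,-2.8,0,0,0,0.12,-1],[7,-5.6,0,0,0,0.24,-1],[10.5,-8.4,0,0,0,0.36,-1],[14,-11.2,0,0,0,0.48,-1],[17.5,-14,-2,0,0,0.6,-1],[21,-16.8,-4,0,0,0.627,-1],[24.5,-19.6,-6,0,0,0.627,-1],[28,-22.4,-8,0,0,0.627,-1]]]' 20
```

```text
time_s: 0.77
position: [0.4089, 0.357, 0.1728]
tcp_rot: [-179.9, 0.0, -161.2]
wrist_force: [-0.3, -0.2, -0.6]
finger_gap: -0.0001
```

Target is (0.545, 0.251, 0.085), so the remaining shift is +13.6, -10.6, -8.8 cm.

```bash
python3 -m crank '[[[3,-2.4,0,0,0,0,-1],[6,-4.8,-1,0,0,0,-1],[9,-7.2,-3,0,0,0,-1],[12,-9.4,-5,0,0,0,-1],[13.6,-10.6,-7,0,0,0,-1],[13.6,-10.6,-8.8,0,0,0,-1],[13.6,-10.6,-8.8,0,0,0,-1],[13.6,-10.6,-8.8,0,0,0,-1]]]'
python3 - <<'E'
from h import *
s=robot.observe();print(s['position'],s['tcp_rot'],s['wrist_force'])
p=vision.camera_params('wrist');print(p)
w=vision.camera('wrist');sc=vision.camera('scene')
cv2.imwrite('pics/w1.png',w);cv2.imwrite('pics/s1.png',sc)
o=np.zeros((480,800,3),np.uint8);o[:360,:480]=cv2.resize(w,(480,360));o[:300,490:790]=cv2.resize(sc[160:240,200:280],(300,300))
cv2.imwrite('pics/c2.png',o)
E
```

```text
time_s: 1.43
position: [0.5435, 0.2506, 0.0834]
tcp_rot: [-179.9, -0.2, -161.3]
wrist_force: [-0.3, -0.4, 0.7]
finger_gap: 0.0003
[0.54347134 0.25062811 0.0833524 ] [-179.94224453   -0.21671062 -161.25952   ] [-0.33483857 -0.36666361  0.66927987]
{'vfov': 68.49197100762632, 'cx': 322.9373011431009, 'cy': 241.05913863796684, 'position': array([0.46813936, 0.22552518, 0.22658671]), 'rotation': array([1.62070221e+02, 6.58808376e-02, 1.08793322e+02])}
```

View pics/c2.png

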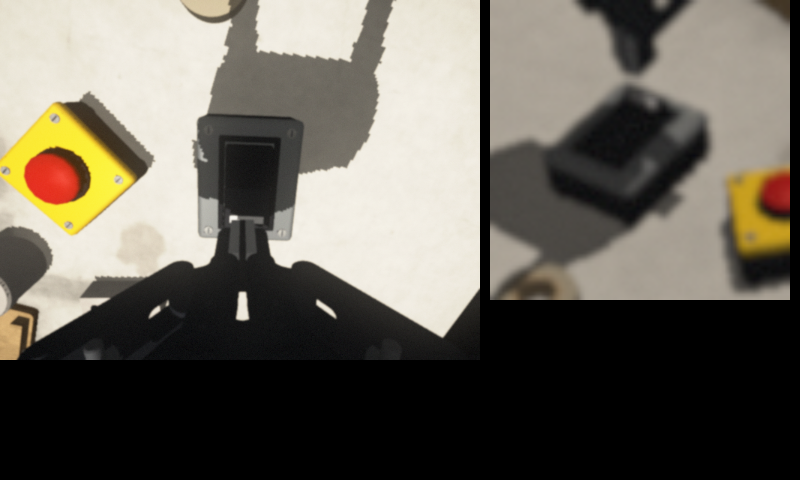

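The wrist view shows the fingers over the striped end, in line with the rocker. I'll check the box centre from this picture and then press.

Run:
```python
from h import *
p=vision.camera_params('wrist')
# rocker base corners at lid, lid corners (display x4/3)
c=np.array([plane(p,(u*4/3,v*4/3),.04)[:2] for u,v in((197,117),(303,117),(297,240),(197,237))]);print(c,c.mean(0))
d=np.array([np.cos(np.radians(18.7)),np.sin(np.radians(18.7))]);v=robot.observe()['position'][:2]-c.mean(0)
print('tcp along/across box',v@d,v@np.array([-d[1],d[0]]))
```

```text
[[0.49379824 0.20121601]
 [0.46992548 0.27103718]
 [0.56130022 0.3045159 ]
 [0.58495938 0.22702335]] [0.52749583 0.25094811]
tcp along/across box 0.01680067606758213 -0.004889540765036094
```

```bash
python3 -m crank '[[[0.4,0.4,-1,0,0,0,-1],[0.4,0.4,-2,0,0,0,-1],[0.4,0.4,-2.6,0,0,0,-1],[0.4,0.4,-2.8,0,0,0,-1],[0.4,0.4,-3.0,0,0,0,-1],[0.4,0.4,-3.2,0,0,0,-1],[0.4,0.4,-3.3,0,0,0,-1],[0.4,0.4,-3.3,0,0,0,-1]]]'
```

```text
time_s: 2.2
position: [0.5491, 0.2558, 0.0531]
tcp_rot: [-179.9, 0.1, -161.2]
wrist_force: [0.4, 0.2, -0.0]
finger_gap: 0.0
```

```bash
python3 -m crank '[[[-0.1,-0.1,-0.1,0,0,0,-1],[-0.1,-0.1,-0.3,0,0,0,-1],[-0.1,-0.1,-0.5,0,0,0,-1],[-0.1,-0.1,-0.5,0,0,0,-1],[-0.1,-0.1,-0.5,0,0,0,-1]]]'
```

```text
time_s: 2.62
position: [0.5491, 0.2548, 0.049]
tcp_rot: [-179.9, 0.2, -161.2]
wrist_force: [1.1, -0.1, 5.8]
finger_gap: -0.0
```

```bash
python3 -m crank '[[[0,0,-0.1,0,0,0,-1],[0,0,-0.2,0,0,0,-1],[0,0,-0.2,0,0,0,-1],[0,0,-0.2,0,0,0,-1]]]'
```

```text
time_s: 2.95
position: [0.5492, 0.2549, 0.0488]
tcp_rot: [-179.9, 0.2, -161.2]
wrist_force: [-5.1, -0.7, 13.5]
finger_gap: -0.0
```

The push stopped at z = 48.8 mm with 13.5 N, which is the end stop. Lifting off to look.

```bash
python3 -m crank '[[[0,0,1,0,0,0,-1],[0,0,3,0,0,0,-1],[-1,-1,6,0,0,0,-1],[-3,-3,9,0,0,0,-1],[-4,-5,10,0,0,0,-1],[-4,-5,10,0,0,0,-1]]]'
python3 - <<'E'
from h import *
w=vision.camera('wrist');sc=vision.camera('scene')
o=np.zeros((480,800,3),np.uint8);o[:360,:480]=cv2.resize(w,(480,360));o[:300,490:790]=cv2.resize(sc[160:240,200:280],(300,300))
cv2.imwrite('pics/c3.png',o)
E
```

```text
time_s: 3.45
position: [0.5096, 0.2028, 0.1521]
tcp_rot: [-179.8, 0.4, -161.2]
wrist_force: [-1.1, -0.5, -0.2]
finger_gap: 0.0
```

View pics/c3.png

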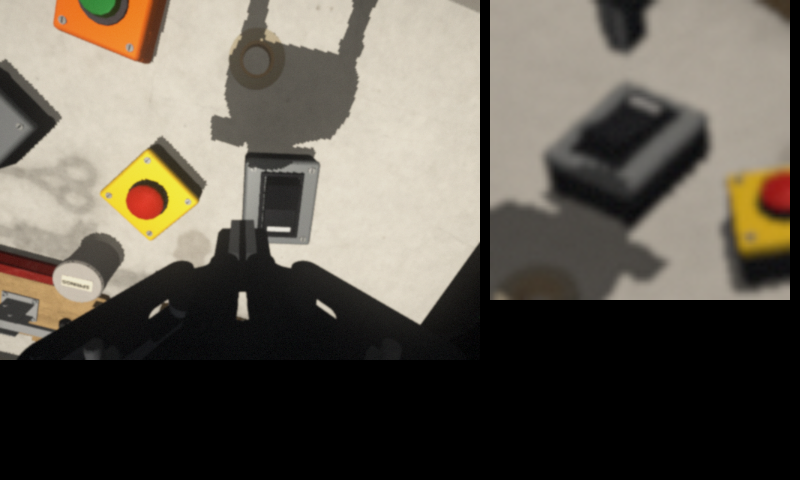

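In both views the striped end is now down and the far end raised, and the box hasn't moved. On to blue: shift -2.9, -47 cm.

```bash
python3 -m crank '[[[-0.3,-4,0,0,0,0,-1],[-0.6,-8,0,0,0,0,-1],[-0.9,-12,0,0,0,0,-1],[-1.2,-16,0,0,0,0,-1],[-1.5,-20,0,0,0,0,-1],[-1.8,-24,0,0,0,0,-1],[-2,-28,0,0,0,0,-1],[-2.2,-32,0,0,0,0,-1]]]'
```

```text
time_s: 4.22
position: [0.4865, -0.1168, 0.1479]
tcp_rot: [-180.0, 0.1, -161.2]
wrist_force: [0.4, -0.9, 0.1]
finger_gap: -0.0001
```

```bash
python3 -m crank '[[[-0.2,-4,0,0,0,0,-1],[-0.4,-8,0,0,0,0,-1],[-0.6,-12,-0.5,0,0,0,-1],[-0.6,-15,-2,0,0,0,-1],[-0.6,-15,-4,0,0,0,-1],[-0.6,-15,-6,0,0,0,-1],[-0.6,-15,-6.5,0,0,0,-1],[-0.6,-15,-6.5,0,0,0,-1]]]'
python3 - <<'E'
from h import *
s=robot.observe();print(s['position'])
p=vision.camera_params('wrist');w=vision.camera('wrist')
print([(c,a,plane(p,c,.052)) for c,a in blobs(w,(105,120,60),(125,255,255),100,(0,0,640,480))])
cv2.imwrite('pics/w4.png',w)
E
```

```text
time_s: 4.88
position: [0.4791, -0.265, 0.0798]
tcp_rot: [179.7, -0.0, -161.2]
wrist_force: [-0.0, 0.3, 0.4]
finger_gap: 0.0003
[ 0.47906435 -0.26497841  0.07978358]
[(array([51.1, 87.7]), 4034, array([ 0.42719308, -0.40990933,  0.052     ])), (array([317.3, 278.5]), 2046, array([ 0.47686109, -0.26840161,  0.052     ]))]
```

View pics/w4.png

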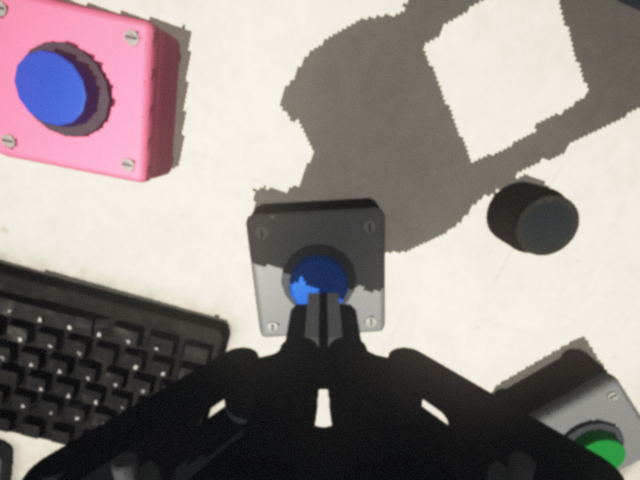

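The wrist view shows the grey blue-button box with the fingers over the button at (317,285); the pink box is well clear at upper left. I'll correct by about +0.1, -0.2 cm and press.

```bash
python3 -m crank '[[[0.1,-0.2,-1,0,0,0,-1],[0.1,-0.2,-2,0,0,0,-1],[0.1,-0.2,-2.6,0,0,0,-1],[0.1,-0.2,-2.9,0,0,0,-1],[0.1,-0.2,-3.2,0,0,0,-1],[0.1,-0.2,-3.5,0,0,0,-1],[0.1,-0.2,-3.6,0,0,0,-1],[0.1,-0.2,-3.6,0,0,0,-1]]]'
```

```text
time_s: 5.6
position: [0.4813, -0.2678, 0.0457]
tcp_rot: [179.9, 0.1, -161.2]
wrist_force: [-0.1, 0.6, -0.2]
finger_gap: -0.0
```

```bash
python3 -m crank '[[[0,0,-0.1,0,0,0,-1],[0,0,-0.2,0,0,0,-1],[0,0,-0.3,0,0,0,-1],[0,0,-0.3,0,0,0,-1],[0,0,-0.3,0,0,0,-1]]]'
```

```text
time_s: 6.02
position: [0.4816, -0.2681, 0.0439]
tcp_rot: [179.9, 0.1, -161.2]
wrist_force: [-4.5, 2.4, 10.1]
finger_gap: 0.0
```

```bash
python3 -m crank '[[[0,0,-0.2,0,0,0,-1],[0,0,-0.3,0,0,0,-1],[0,0,-0.3,0,0,0,-1]]]'; python3 -m crank '[[[0,0,1,0,0,0,-1],[0,0,3,0,0,0,-1],[0,0,6,0,0,0,-1],[0,2,8,0,0,0,-1],[0.7,5,9,0,0,0,-1],[1.5,8.5,9,0,0,0,-1],[2.5,12,9,0,0,0,-1],[3.5,15,9,0,0,0,-1]]]'
```

```text
time_s: 6.27
position: [0.4817, -0.2683, 0.0438]
tcp_rot: [179.9, 0.0, -161.1]
wrist_force: [-9.3, 6.8, 24.0]
finger_gap: 0.0001
time_s: 6.93
position: [0.517, -0.1165, 0.1342]
tcp_rot: [179.9, 0.1, -161.2]
wrist_force: [0.2, -1.0, -0.7]
finger_gap: -0.0
```

Blue stopped hard at 43.8 mm with 24 N. Next is green at (0.538, -0.056): shift +2.1, +6.1, -5.4 cm.

```bash
python3 -m crank '[[[1.2,3,0,0,0,0,-1],[2.1,6.1,-1,0,0,0,-1],[2.1,6.1,-3,0,0,0,-1],[2.1,6.1,-5,0,0,0,-1],[2.1,6.1,-5.4,0,0,0,-1],[2.1,6.1,-5.4,0,0,0,-1]]]'
python3 - <<'E'
from h import *
s=robot.observe();print(s['position'])
p=vision.camera_params('wrist');w=vision.camera('wrist')
print([(c,a,plane(p,c,.052)) for c,a in blobs(w,(60,100,40),(90,255,255),100,(0,0,640,480))])
print('blue',[(c,a,plane(p,c,.044)) for c,a in blobs(w,(105,120,60),(125,255,255),100,(0,0,640,480))])
S=vision.camera('scene');o=np.zeros((480,800,3),np.uint8);o[:360,:480]=cv2.resize(w,(480,360));o[:300,490:790]=cv2.resize(S[220:370,280:430],(300,300));cv2.imwrite('pics/c5.png',o)
E
```

```text
time_s: 7.43
position: [0.5367, -0.0551, 0.0785]
tcp_rot: [179.8, -0.1, -161.2]
wrist_force: [0.5, 0.3, -0.2]
finger_gap: -0.0003
[ 0.5366753  -0.05510612  0.07852704]
[(array([621.2,  84.6]), 2602, array([0.40174745, 0.03885928, 0.052     ])), (array([322. , 279.2]), 1993, array([ 0.53346955, -0.05625749,  0.052     ]))]
blue []
```

View pics/c5.png

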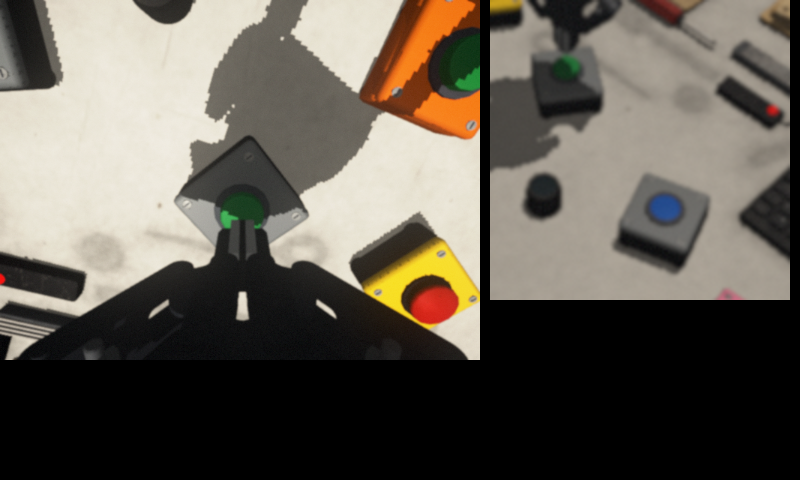

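The fingers are over the green button on the grey box at (242,215); orange and red are both clear. In the scene inset the blue button is sunk to its collar. Pressing green now.

```bash
python3 -m crank '[[[0,0,-1,0,0,0,-1],[0,0,-2,0,0,0,-1],[0,0,-2.5,0,0,0,-1],[0,0,-2.8,0,0,0,-1],[0,0,-3.1,0,0,0,-1],[0,0,-3.4,0,0,0,-1],[0,0,-3.5,0,0,0,-1],[0,0,-3.5,0,0,0,-1]]]'; python3 -m crank '[[[0,0,-0.1,0,0,0,-1],[0,0,-0.2,0,0,0,-1],[0,0,-0.3,0,0,0,-1],[0,0,-0.3,0,0,0,-1],[0,0,-0.3,0,0,0,-1]]]'
```

```text
time_s: 8.2
position: [0.5386, -0.0561, 0.0458]
tcp_rot: [180.0, 0.2, -161.2]
wrist_force: [-0.3, 0.9, 0.2]
finger_gap: -0.0002
time_s: 8.62
position: [0.539, -0.0562, 0.044]
tcp_rot: [180.0, 0.2, -161.2]
wrist_force: [-3.7, 1.0, 9.4]
finger_gap: 0.0003
```

```bash
python3 -m crank '[[[0,0,-0.2,0,0,0,-1],[0,0,-0.3,0,0,0,-1],[0,0,-0.3,0,0,0,-1]]]'; python3 -m crank '[[[0,0,1,0,0,0,-1],[0,0,4,0,0,0,-1],[0,0,8,0,0,0,-1],[0,0,12,0,0,0,-1],[-4,0,14,0,0,0,-1],[-8,0,16,0,0,0,-1],[-12,0,18,0,0,0,-1],[-15,0,18,0,0,0,-1]]]'
python3 - <<'E'
from h import *
T=vision.camera('top');S=vision.camera('scene')
cv2.imwrite('pics/s9.png',S);cv2.imwrite('pics/t9.png',T)
S0=cv2.imread('pics/scene0.png')
o=np.zeros((600,800,3),np.uint8)
for i,im in enumerate((S0,S)): o[i*300:i*300+296]=cv2.resize(im[175:275,195:460] if 0 else im[170:360,140:653][:, :500],(800,296))
cv2.imwrite('pics/c9.png',o)
ps,pt=vision.camera_params('scene'),vision.camera_params('top')
for n,lo,hi,z in(('blue',(105,120,60),(125,255,255),.044),('green',(60,100,40),(90,255,255),.044),('red',(0,170,80),(4,255,255),.057)):
  for p,im,b in((ps,S,(200,180,440,420)),(pt,T,(180,220,480,320))):
    print(n,[(c,a,plane(p,c,z).round(4)) for c,a in blobs(im,lo,hi,40,b)])
E
```

```text
time_s: 8.87
position: [0.5392, -0.0562, 0.0438]
tcp_rot: [180.0, 0.1, -161.1]
wrist_force: [-10.8, 2.8, 24.7]
finger_gap: -0.0
time_s: 9.53
position: [0.3894, -0.0567, 0.2267]
tcp_rot: [-179.8, 0.3, -161.1]
wrist_force: [-0.1, -1.2, 1.5]
finger_gap: -0.0003
blue [(array([367.1, 323.4]), 151, array([ 0.4824, -0.2653,  0.044 ])), (array([403.5, 386. ]), 208, array([ 0.4295, -0.4093,  0.044 ]))]
blue [(array([393.5, 256.9]), 95, array([ 0.4819, -0.2674,  0.044 ])), (array([449.6, 271. ]), 105, array([ 0.4284, -0.4128,  0.044 ]))]
green [(array([317.9, 254.3]), 102, array([ 0.5395, -0.0537,  0.044 ])), (array([243.8, 260.6]), 106, array([0.401 , 0.0471, 0.044 ]))]
green [(array([284.2, 298.9]), 56, array([0.3976, 0.0382, 0.044 ]))]
red [(array([281.4, 212.3]), 40, array([0.561 , 0.1033, 0.057 ]))]
red [(array([250.7, 240.9]), 112, array([0.562 , 0.1156, 0.057 ]))]
```

View pics/c9.png

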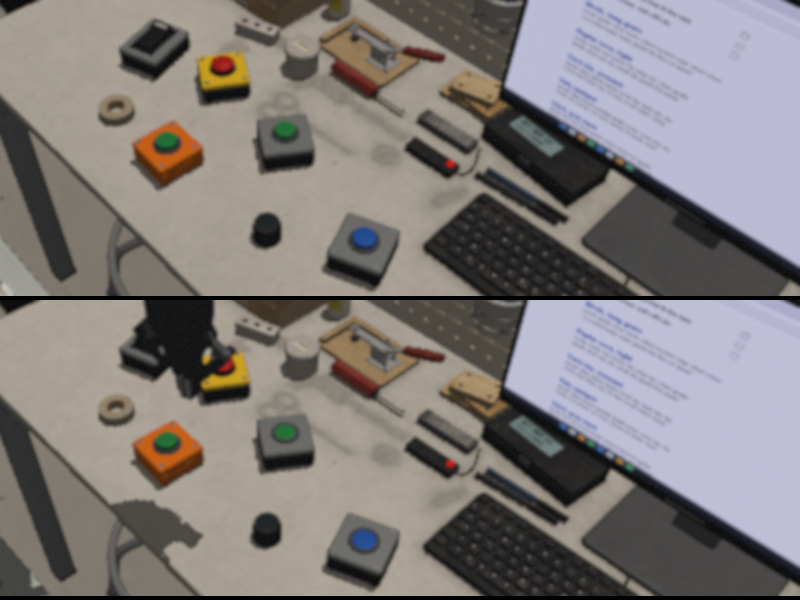

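The before (upper) and after (lower) views show the blue button at (364,540) and the green at (285,433) sunk to their collars. The boxes and bystanders in view haven't moved. The gripper is in the air and hides part of the main and red boxes here. The red button's position in the top view is unchanged. Handing in.

Run:
```python
from station import robot
print(robot.observe()['time_s'],robot.close_job())
```

```text
the job is handed in; nothing more can be done
9.6333 None
```

I pressed the three switches in the order asked with closed fingers: main rocker, then blue, then green. The job was handed in at 9.6 s with the arm clear of everything.

| Switch | Stopped at | Full travel | Force at the stop |
|---|---|---|---|
| Main rocker (striped end) | 48.8 mm | 49 mm | 13.5 N |
| Blue button | 43.8 mm | 44 mm | 24 N (vertical) |
| Green button | 43.8 mm | 44 mm | 25 N (vertical) |

- **State after pressing:** pictures show the rocker's striped end down after its press, and both buttons sunk to their collars at the end.
- **Everything else:** the red stop was not touched, and its position in the top camera is unchanged. The boxes and bystanders I could see looked unmoved.
- **Not fully checked:** in the last scene picture the gripper hid part of the main and red boxes. The rocker was therefore last seen just after its own press. In the last top picture the green button was not detected, probably hidden by the arm, so its final check rests on the scene camera and the press depth.
- **Disagreement:** the cameras differed by up to 7 mm on the main box centre, so I aimed near their mean. The press depth matched the rocker's stop.

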